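Unscrew the captive lock screw and draw out the vial tray

TASK

Unlock the vial sampler and open its tray: pull the black thumbscrew straight up against its spring, gently turn it under a light pull until its thread catches, then unscrew it counter-clockwise all the way to its end stop so that it stays up by itself. Then draw the vial tray out to its stop by its blue tab and let go. Never pull so hard on the screw that the orange thread ring is heaved up out of its turret, and leave the other things on the bench and the deck where they are.

Things in the scene. Friction and masses are not known exactly. Their poses are not given: they have to be found in the camera images.
- sampler: white bench-top vial sampler, fixed, 280 mm deep (own x), 300 wide (y), flat deck 120 mm high. Origin under the middle of its front face; own x points into the machine, z up. On the deck, 70 mm behind the front and at own y = +45 mm, stands a metal turret (52 mm across, 20 mm high) topped by an orange ring (48 mm across, 4 mm thick) out of which the screw comes.
- knob_grip (a point): middle of the round black fluted head of the captive thumbscrew: upright axis, 32 mm across, reaching 14 mm above and below this point; 46 mm above the deck when down, the head's underside then 8 mm above the orange ring. The point rises with the screw but does not turn with it. Grip it from above; 0.09 N m turns it, and at the bottom it turns freely for ever.
- screw (a joint): lift of the screw, m: 0 down (tray locked). Its spring pulls it down with about 4 N at 0, 5.5 N at 5 mm, 10 N at 20 mm; it falls back when let go unless the thread has caught. At a chance angle its lug meets the thread ring's underside at about 5 mm lift; in an entry it can be pulled on to about 15.5 mm; let go at the thread's end it rests at about 19.6 mm.
- thread_entry (a point): point on the screw's axis at the ring's top, 24 mm above the deck, fixed. Inside, the thread has two hidden entries half a turn apart, each open over about 0.45 rad of the head's turning, at angles that differ each time and cannot be seen. Feel for one: pull 3 to 6 N beyond the spring, turn counter-clockwise (from above) till it gives way, then raise till it stops again.
- thread_end (a point): point on the screw's axis 66 mm above the deck, fixed: where knob_grip ends up. Once in an entry, about 2 rad more counter-clockwise drives it up the thread, 4.8 mm per rad (level over the last 0.3 rad) with 1.7 mm axial play, to a firm stop; raise the head with it. Let go within 0.7 rad of giving way it may fall back; beyond, it stays put and can be regripped. Turning clockwise takes it back down.
- collar (a joint): rise of the orange thread ring out of the turret, m: 0 at rest. The ring sits on a stiff spring: every 4 N of pull on the screw beyond the screw's own spring lifts it 1 mm. More than 3.5 mm (14 N too much) is strained.
- tray (a joint): how far the vial tray is drawn out, m: 0 shut, 0.085 at its outer stop; slides towards the sampler's own -x against about 3 N of friction. The screw's steel pin blocks it after 1 to 2 mm until the screw is more than 17.5 mm up.
- tray_tab (a point): grip point of the tray's blue tab, an upright fin on the black tray front: 14 mm thick along the sampler's y, reaching 40 mm out from the tray front (this point is 24 mm out), from 38 to 100 mm above the bench; this point is 90 mm above the bench, 10 mm under the fin's top. Pinch it from above across its 14 mm; it moves with the tray.
- deck_bottle: small amber bottle, 52 mm across, 100 mm tall, standing on the rear of the sampler's deck; origin under its base
- vial_rack: white open rack of blue-capped vials, 75 x 100 x 42 mm, on the rear of the deck; origin under its base
- solvent_bottle: amber bottle, 72 mm across, 150 mm tall, on the bench; origin under its base
- beaker: glass beaker, 66 mm across, 85 mm tall, on the bench; origin under its base
- screwdriver: screwdriver lying on the bench; origin under its middle
- tip_box: yellow box, 120 x 85 x 60 mm, on the bench; origin under its base
- cap_jar: white jar with a green lid, 56 mm across, 70 mm tall, on the bench; origin under its base

How it is judged:
On the way, in this order (a step that is already met when the one before it is completed fails the run):
1. the screw is pulled up through the thread ring's entry (lift above 11.5 mm) (value of joint screw above 0.0115 m), for 0.1 s.
2. the screw is driven up its thread to the end and let go, and stays up by itself (lift above 18.7 mm), the tray still shut (value of joint screw above 0.0187 m and contact force between the fingers and sampler below 0.5 N and value of joint tray below 0.006 m), for 0.2 s.
At the end, for the whole second after the job is handed in: The screw stays up by itself at the end of its thread (lift above 18.2 mm), the thread ring is down in its turret (within 1 mm), and the tray stands drawn out to within 7 mm of its 85 mm stop, at rest (value of joint screw above 0.0182 m and value of joint tray above 0.078 m and velocity of joint tray below 0.01 m/s and value of joint collar below 0.001 m); the robot touches nothing.
It fails at once if the orange thread ring is heaved up more than 3.5 mm (screw pulled too hard) (value of joint collar above 0.0035 m).
It fails at once if another thing on the bench is moved more than 25 mm (distance of any of deck_bottle, vial_rack, solvent_bottle, beaker, screwdriver, tip_box, cap_jar from where it was at the start of the episode above 0.025 m).
It also fails if it takes over 72 s, if anything falls off the work surface, if the arm or the gripper's body presses on something with over 40 N, if the wrist force passes 120 N, or if a joint passes its speed limit or range.

ROBOT

A 6-joint arm with a two-finger parallel gripper is mounted at the origin on the work surface. World frame = base frame: x ahead of the robot, y to its left, z up, the work surface at z = 0. Lengths are in m, angles in rad, forces in N, time in s.
With the tool pointing down it reaches from about 0.35 to 0.85 m from the base axis. Payload 8.1 kg.
Tool frame: the origin (TCP) lies between the finger pads; the fingertips stand 14 mm ahead of it and the grasp point (between the pads) lies 5 mm behind it; z points along the fingers, y is the line along which they close (so a half turn about z gives the same grasp; the last joint's range is limited). The gripper opens to 93 mm and grips with 3 to 60 N. Pads are 15 mm wide; open, the fingers measure 128 mm over their backs; the gripper's body (75 mm by 188 mm) begins 65 mm behind the grasp point.
Start: joints at [1.19, 0.13, 1.488, -0, 1.523, -0.085], TCP at [0.175, 0.574, 0.233] pointing down, gripper open.
Joint ranges: [-2.96, 2.96], [-0.89, 2.26], [0.02, 2.5], [-1.34, 4.48], [0, 2.73], [-2.66, 2.66]. Speed limits (rad/s): [2.39, 2.39, 2.79, 3.14, 3.14, 3.14].

INTERFACE

Orientations are given as a rotation vector (axis times angle).
In Python, from plant import robot gives the robot as it stands.
- The arm moves only by the tool arm_command, never from a script. Its argument "targets" is a list of rows, each an object of numbers: "x", "y", "z": the shift along the world's x, y, z in units of 500 mm (1.0 is 500 mm); "rx", "ry", "rz": the turn, a rotation vector about the world's x, y, z in units of 2 rad (1.0 is 2 rad); "claw": the closure in counts, from 0 (fully open) to 255 (shut). In form: [{"x": .., "y": .., "z": .., "rx": .., "ry": .., "rz": .., "claw": ..}, ...]. A call has 1 to 10 rows; each row is the pose to reach, as a shift and turn from the pose commanded when the call began; what a row does not reach only later rows make up. A row lasts 1/12 s, in which the tool goes at most 41.7 mm and 7.16 degrees, less where a joint would pass 70% of its speed; a pose out of reach is approached as far as the arm can. A call with a number of a shift or a turn outside -1 to 1 is refused whole. A call with a gripper value outside its range is refused whole. The fingers move at their own pace and stop on an object; "squeeze" is the grip in N (left out, the last holds). Time passes only in rows, so rows that repeat a pose let the fingers close. It gives the time, the measured TCP pose, the force, the opening and the grip force at its end, in the units of the state.
- robot.read_state(): the state, without advancing time (a new reading comes with each control period).
- robot.read_camera(name): name is "side" or "top"; returns (picture, depth): 400x640x3 uint8, red, green, blue; 400x640 float32, m along the optical axis (not along the pixel's ray), 0 where there is no reading.
- robot.get_calibration(name): a dict with "intrinsics" (3x3 intrinsics, pixels), "origin" and "orientation" of the camera in the world. Camera axes: x right, y up, looking along -z (the intrinsics and any distortion apply to the point x, -y, -z); pixel columns grow to the right and rows downward; lengths in m; the calibration is good to about 2 mm. A picture is of the moment at which its call begins. get_calibration takes no time and is no camera call.
- robot.close_job(): hands the job in; it is judged then, once.
The state is a dict: "t": time; "q": joint angles; "dq": joint speeds; "joint_torque": joint torques, N m; "tool_pos": TCP position; "orientation": TCP orientation; "force": force on the tool from outside, world axes, zero at the start; "wrist_torque": the same for the moment, N m; "opening": finger opening in m; "gripper_force": force on a finger pad.
Only numpy, scipy, OpenCV 4.12 (cv2) and the standard library are available. Lean on these libraries where they do the work, as an engineer would, in place of code of your own. Each camera call takes 0.05 s, during which the arm holds its last target. There are 200 camera calls.

## Working session

There is one attempt and no reset: what is moved stays moved. The work goes in short steps, Python scripts to look and compute and a tool call to move; the robot and the scene stay as the last step left them, time stands still between calls to the robot, and variables do not carry over. Pictures are saved under pics/ and viewed, at most 10 in all, crops included, and the job is handed in when it is done.

Besides the shell and the picture viewer there is one more tool, called after "Request:" by a JSON object that holds its "name" and its "arguments". arm_command: Moves the arm, as the interface text tells. Shifts and turns lie within -1 to 1; 1 stands for 500 mm of shift or 2 rad of turn. Its arguments: {"type":"object","properties":{"targets":{"type":"array","items":{"type":"object","properties":{"x":{"type":"number","minimum":-1,"maximum":1},"y":{"type":"number","minimum":-1,"maximum":1},"z":{"type":"number","minimum":-1,"maximum":1},"rx":{"type":"number","minimum":-1,"maximum":1},"ry":{"type":"number","minimum":-1,"maximum":1},"rz":{"type":"number","minimum":-1,"maximum":1},"claw":{"type":"number"}}}},"squeeze":{"type":"number"}},"required":["targets"]}

```bash
mkdir -p pics
cat > h.py <<'E'
import numpy as np, cv2
from plant import robot
def cam(n):
    p,d=robot.read_camera(n); c=robot.get_calibration(n); return p,d,c
def xyz(d,c):
    K=np.array(c["intrinsics"]); v,u=np.mgrid[0:d.shape[0],0:d.shape[1]]
    P=np.stack([(u-K[0,2])/K[0,0]*d,-(v-K[1,2])/K[1,1]*d,-d],-1)
    R=np.array(c["orientation"],float)
    if R.shape!=(3,3): R=cv2.Rodrigues(R)[0]
    W=P@R.T+np.array(c["origin"]); W[d==0]=np.nan; return W
E
python3 - <<'E'
from h import *
for n in("top","side"):
    p,d,c=cam(n); print(n,c)
    np.savez(n+".npz",p=p,W=xyz(d,c)); cv2.imwrite(f"pics/{n}0.png",p[:,:,::-1])
print(robot.read_state())
E
```

```text
top {'intrinsics': array([[434.27433889,   0.        , 321.45161543],
       [  0.        , 434.27433889, 188.69065976],
       [  0.        ,   0.        ,   1.        ]]), 'origin': array([ 0.19819233, -0.0052149 ,  1.68956964]), 'orientation': array([ 0.1537287 , -0.15780847, -1.54858577])}
side {'intrinsics': array([[417.96524695,   0.        , 321.55855787],
       [  0.        , 417.96524695, 199.28025261],
       [  0.        ,   0.        ,   1.        ]]), 'origin': array([ 0.12405358, -0.86016552,  0.78397103]), 'orientation': array([ 0.96205114, -0.1963289 , -0.40832947])}
{'t': 0.1, 'q': array([ 1.18964115e+00,  1.31091227e-01,  1.48914549e+00, -6.64132017e-06,
        1.52301620e+00, -8.53645420e-02]), 'dq': array([ 0.00138764,  0.00018342, -0.00370707,  0.00067584,  0.00013552,
        0.00091541]), 'joint_torque': array([ 2.02335781e-03, -5.61347401e+01, -4.93092692e+01,  7.71051832e-02,
        2.92550650e-02, -1.23468322e-05]), 'tool_pos': array([0.17467669, 0.57350192, 0.23170267]), 'orientation': array([-4.62878650e-01, -3.10692303e+00,  2.53941455e-03]), 'force': array([ 0.20629834, -0.29131989,  0.16720805]), 'wrist_torque': array([-0.05235935,  0.00426379,  0.01044559]), 'gripper_force': 0.0, 'opening': 0.0930449726055544}
```

View pics/top0.png

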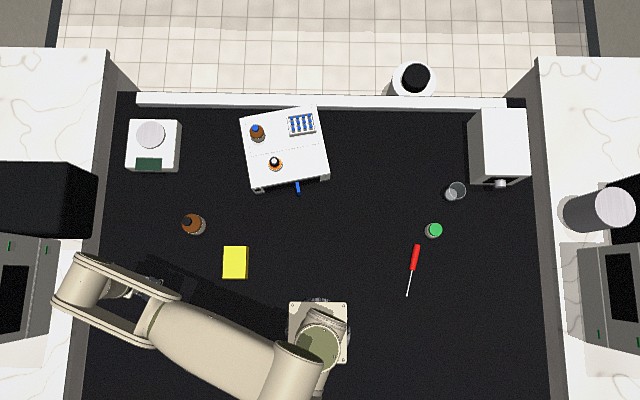

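View pics/side0.png

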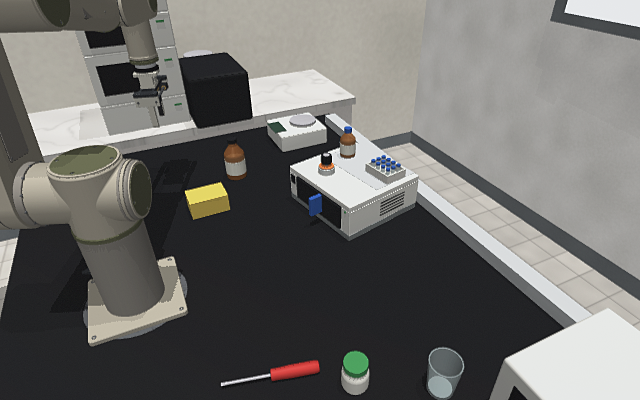

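The top view shows the sampler with its knob at about (275,162) and the blue tab at (297,187). In the side view the knob is at (326,160) and the tab at (315,205).

Run:
```python
from h import *
for n,(u0,u1,v0,v1) in dict(top=(230,340,95,205),side=(280,425,125,245)).items():
    f=np.load(n+".npz"); p=f["p"].astype(int)[v0:v1,u0:u1]; W=f["W"][v0:v1,u0:u1]
    r,g,b=p[...,0],p[...,1],p[...,2]
    dk=(abs(W[...,2]-.12)<.008)&(np.ptp(p,axis=2)<40)&(r>150)
    # clean and rect
    if n=="top":
        m=cv2.morphologyEx(dk.astype(np.uint8),cv2.MORPH_OPEN,np.ones((3,3)))>0
        pts=W[m][:,:2].astype(np.float32); print("rect",cv2.minAreaRect(pts), "z",np.median(W[m][:,2]))
    org=(r>180)&(r-b>70)&(g<170)&(W[...,2]>.12)&(W[...,2]<.2)
    print(n,"orange",org.sum(),np.nanmean(W[org],0),np.nanmin(W[org],0),np.nanmax(W[org],0))
    bl=(b>110)&(b-r>60)&(W[...,2]<.115)&(W[...,2]>.02)
    print("blue",bl.sum(),np.nanmedian(W[bl],0),np.nanmin(W[bl],0),np.nanmax(W[bl],0))
    k=(p.max(2)<70)&(W[...,2]>.15)&(W[...,2]<.2)
    print("black",k.sum(),np.nanmean(W[k],0),np.nanmin(W[k],0),np.nanmax(W[k],0))
    if n=="top":
        t=bl&(W[...,2]>.09); print("tabtop",W[t].round(4).tolist())
```

```text
rect ((0.6818058490753174, 0.13804736733436584), (0.28167760372161865, 0.2990292012691498), 12.021393775939941) z 0.11937393280254593
top orange 34 [0.5928882  0.16464701 0.14258811] [0.57969629 0.14353917 0.1335877 ] [0.61496547 0.18794819 0.14764341]
blue 38 [0.52373719 0.0843745  0.09845018] [0.50495303 0.07687218 0.0896698 ] [0.5436244  0.09305879 0.10503016]
black 39 [0.60191578 0.16810947 0.17446759] [0.58547404 0.15055884 0.15744169] [0.70035764 0.2546799  0.18701514]
tabtop [[0.5436, 0.0931, 0.0942], [0.5422, 0.0889, 0.1009], [0.543, 0.0853, 0.0978], [0.542, 0.0813, 0.1027], [0.5389, 0.0927, 0.0982], [0.5394, 0.0891, 0.0962], [0.5397, 0.0854, 0.0953], [0.5389, 0.0814, 0.0991], [0.5343, 0.0886, 0.1022], [0.5349, 0.085, 0.0999], [0.5366, 0.0817, 0.0922], [0.5309, 0.0886, 0.1005], [0.5307, 0.0848, 0.1017], [0.5311, 0.0812, 0.1002], [0.527, 0.0885, 0.1006], [0.5275, 0.0849, 0.0985], [0.5272, 0.081, 0.1005], [0.5281, 0.0775, 0.0963], [0.5237, 0.0885, 0.0983], [0.5237, 0.0848, 0.0986], [0.5238, 0.081, 0.0984], [0.5233, 0.0772, 0.1011], [0.519, 0.0882, 0.1026], [0.5198, 0.0847, 0.0989], [0.5186, 0.0806, 0.105], [0.5215, 0.0776, 0.0913], [0.5164, 0.0847, 0.0967], [0.5166, 0.081, 0.0964], [0.5153, 0.0769, 0.103], [0.5137, 0.0849, 0.0915], [0.5112, 0.0804, 0.1042], [0.5126, 0.0771, 0.0973], [0.5079, 0.0842, 0.1014], [0.5089, 0.0807, 0.0968], [0.509, 0.077, 0.0966], [0.5057, 0.0845, 0.0934], [0.505, 0.0806, 0.0973]]
side orange 36 [0.60119295 0.15707233 0.14378171] [0.58130296 0.13930083 0.14111005] [0.62615883 0.18151354 0.14677838]
blue 68 [0.52613229 0.0798496  0.09671943] [0.50557861 0.0688656  0.03487114] [0.92218677 0.59810889 0.10228087]
black 94 [0.59944953 0.15569756 0.16871252] [0.58588138 0.1461151  0.15240909] [0.62067168 0.17783332 0.18256927]
```

Request:
{"name": "arm_command", "arguments": {"targets": [{"z": 0.08,"rz": -0.06},{"x": 0.84,"y": -0.8,"z": 0.08,"rz": -0.6},{"x": 0.84,"y": -0.8,"z": 0.08,"rz": -0.6},{"x": 0.84,"y": -0.8,"z": 0.08,"rz": -0.6},{"x": 0.84,"y": -0.8,"z": 0.08,"rz": -0.6},{"x": 0.84,"y": -0.8,"z": 0.08,"rz": -0.6},{"x": 0.84,"y": -0.8,"z": 0.08,"rz": -0.6},{"x": 0.84,"y": -0.8,"z": 0.08,"rz": -0.6},{"x": 0.84,"y": -0.8,"z": 0.08,"rz": -0.6},{"x": 0.84,"y": -0.8,"z": 0.08,"rz": -0.6}]}}

```text
schema error: expected keys x, y, z, rx, ry, rz, claw
```

Run:
```python
from h import *
s=robot.read_state(); print(s["t"],s["q"].round(3),s["tool_pos"],s["orientation"].round(3))
f=np.load("top.npz"); W=f["W"][140:185,255:300]; p=f["p"].astype(int)[140:185,255:300]
m=(p.max(2)<75)&(W[...,2]>.165)&(W[...,2]<.19); Q=W[m]; print(m.sum(),Q[:,:2].mean(0),cv2.minEnclosingCircle(Q[:,:2].astype(np.float32)))
f=np.load("side.npz");W=f["W"][140:185,300:350]; p=f["p"].astype(int)[140:185,300:350]
m=(p.max(2)<75)&(W[...,2]>.150)&(W[...,2]<.19); Q=W[m]
from scipy.optimize import least_squares
t=Q[Q[:,2]>.172]; print(len(t),cv2.minEnclosingCircle(t[:,:2].astype(np.float32)))
s=Q[Q[:,2]<.175]; print(least_squares(lambda c:np.hypot(s[:,0]-c[0],s[:,1]-c[1])-.0155,[.603,.167],loss='soft_l1',f_scale=.002).x)
```

```text
0.1 [ 1.19   0.131  1.489 -0.     1.523 -0.085] [0.17467669 0.57350192 0.23170267] [-4.630e-01 -3.107e+00  3.000e-03]
36 [0.59896927 0.16423251] ((0.6016984581947327, 0.1660698503255844), 0.016400685533881187)
40 ((0.602971613407135, 0.16242122650146484), 0.017190903425216675)
[0.60416188 0.16527182]
```

Request:
{"name": "arm_command", "arguments": {"targets": [{"x": 0,"y": 0,"z": 0.08,"rx": 0,"ry": 0,"rz": -0.06,"claw": 0},{"x": 0.84,"y": -0.8,"z": 0.08,"rx": 0,"ry": 0,"rz": -0.6,"claw": 0},{"x": 0.84,"y": -0.8,"z": 0.08,"rx": 0,"ry": 0,"rz": -0.6,"claw": 0},{"x": 0.84,"y": -0.8,"z": 0.08,"rx": 0,"ry": 0,"rz": -0.6,"claw": 0},{"x": 0.84,"y": -0.8,"z": 0.08,"rx": 0,"ry": 0,"rz": -0.6,"claw": 0},{"x": 0.84,"y": -0.8,"z": 0.08,"rx": 0,"ry": 0,"rz": -0.6,"claw": 0},{"x": 0.84,"y": -0.8,"z": 0.08,"rx": 0,"ry": 0,"rz": -0.6,"claw": 0},{"x": 0.84,"y": -0.8,"z": 0.08,"rx": 0,"ry": 0,"rz": -0.6,"claw": 0},{"x": 0.84,"y": -0.8,"z": 0.08,"rx": 0,"ry": 0,"rz": -0.6,"claw": 0},{"x": 0.84,"y": -0.8,"z": 0.08,"rx": 0,"ry": 0,"rz": -0.6,"claw": 0}]}}

```text
t: 0.93
tool_pos: [0.4474, 0.3135, 0.2723]
orientation: [-2.144, -2.296, 0.001]
force: [0.8, 0.4, -0.5]
opening: 0.0931
gripper_force: 0.0
```

```bash
cat > s.py <<'E'
from h import *
s=robot.read_state(); R=cv2.Rodrigues(s["orientation"])[0]
print("t",s["t"],"q",s["q"].round(3),"p",s["tool_pos"].round(4),"F",s["force"].round(2),"M",s["wrist_torque"].round(3),"open",round(s["opening"],4),"gf",round(s["gripper_force"],1),"yawY",np.arctan2(R[1,1],R[0,1]).round(3),"z",R[:,2].round(3))
E
python3 s.py
```

```text
t 0.9333 q [ 0.517 -0.028  1.58   0.     1.59   0.449] p [0.4474 0.3135 0.2723] F [ 0.82  0.39 -0.52] M [-0.114  0.05   0.09 ] open 0.0931 gf 0.0 yawY 0.068 z [-0. -0. -1.]
```

Request:
{"name": "arm_command", "arguments": {"targets": [{"x": 0.27,"y": -0.26,"z": 0,"rx": 0,"ry": 0,"rz": -0.6,"claw": 0},{"x": 0.27,"y": -0.26,"z": 0,"rx": 0,"ry": 0,"rz": -0.6,"claw": 0},{"x": 0.27,"y": -0.26,"z": 0,"rx": 0,"ry": 0,"rz": -0.6,"claw": 0},{"x": 0.27,"y": -0.26,"z": 0,"rx": 0,"ry": 0,"rz": -0.6,"claw": 0},{"x": 0.27,"y": -0.26,"z": 0,"rx": 0,"ry": 0,"rz": -0.6,"claw": 0},{"x": 0.27,"y": -0.26,"z": 0,"rx": 0,"ry": 0,"rz": -0.6,"claw": 0},{"x": 0.27,"y": -0.26,"z": 0,"rx": 0,"ry": 0,"rz": -0.6,"claw": 0},{"x": 0.27,"y": -0.26,"z": 0,"rx": 0,"ry": 0,"rz": -0.6,"claw": 0},{"x": 0.27,"y": -0.26,"z": 0,"rx": 0,"ry": 0,"rz": -0.6,"claw": 0},{"x": 0.27,"y": -0.26,"z": 0,"rx": 0,"ry": 0,"rz": -0.6,"claw": 0}]}}

```text
t: 1.77
tool_pos: [0.5812, 0.1851, 0.2719]
orientation: [3.066, 0.683, -0.002]
force: [-0.3, 0.6, 0.6]
opening: 0.0929
gripper_force: 0.0
```

```bash
python3 s.py
```

```text
t 1.7667 q [0.224 0.146 1.401 0.    1.597 1.357] p [0.5812 0.1851 0.2719] F [-0.33  0.63  0.63] M [-0.069  0.178  0.026] open 0.0929 gf 0.0 yawY -1.132 z [-0.001 -0.    -1.   ]
```

Request:
{"name": "arm_command", "arguments": {"targets": [{"x": 0.044,"y": -0.04,"z": 0,"rx": 0,"ry": 0,"rz": -0.58,"claw": 0},{"x": 0.044,"y": -0.04,"z": 0,"rx": 0,"ry": 0,"rz": -0.58,"claw": 0},{"x": 0.044,"y": -0.04,"z": 0,"rx": 0,"ry": 0,"rz": -0.58,"claw": 0},{"x": 0.044,"y": -0.04,"z": -0.05,"rx": 0,"ry": 0,"rz": -0.58,"claw": 0},{"x": 0.044,"y": -0.04,"z": -0.05,"rx": 0,"ry": 0,"rz": -0.58,"claw": 0},{"x": 0.044,"y": -0.04,"z": -0.05,"rx": 0,"ry": 0,"rz": -0.58,"claw": 0},{"x": 0.044,"y": -0.04,"z": -0.05,"rx": 0,"ry": 0,"rz": -0.58,"claw": 0},{"x": 0.044,"y": -0.04,"z": -0.05,"rx": 0,"ry": 0,"rz": -0.58,"claw": 0},{"x": 0.044,"y": -0.04,"z": -0.1,"rx": 0,"ry": 0,"rz": -0.58,"claw": 60},{"x": 0.044,"y": -0.04,"z": -0.1,"rx": 0,"ry": 0,"rz": -0.58,"claw": 60}]}}

```text
t: 2.6
tool_pos: [0.6016, 0.165, 0.218]
orientation: [2.936, -1.108, -0.008]
force: [-1.4, 0.2, -1.0]
opening: 0.0837
gripper_force: 0.0
```

```bash
python3 s.py
python3 - <<'E'
from h import *
p,d,c=cam("side"); cv2.imwrite("pics/s1.png",cv2.resize(p[80:230,260:420,::-1],None,fx=4,fy=4))
E
```

```text
t 2.6 q [ 0.185  0.206  1.43  -0.     1.511  2.478] p [0.6016 0.165  0.218 ] F [-1.37  0.19 -0.98] M [ 0.008  0.127 -0.067] open 0.0837 gf 0.0 yawY -2.293 z [-0.006 -0.001 -1.   ]
```

View pics/s1.png

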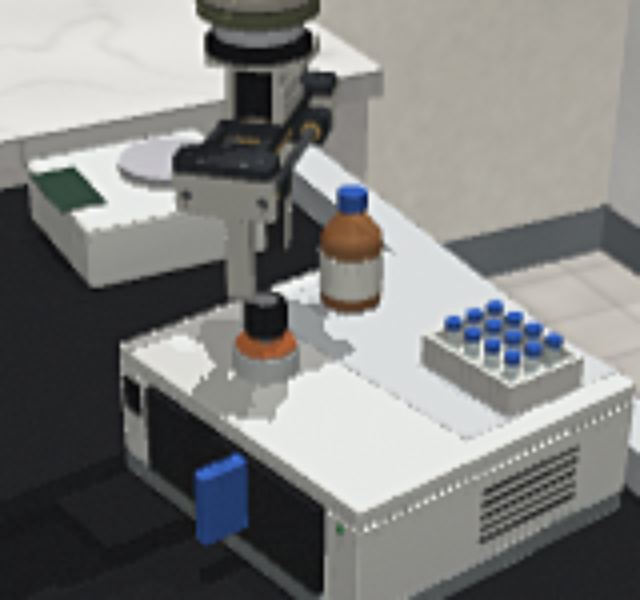

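The picture shows the open fingers (about 245,270) straddling the knob at (265,315), so I descend and grip.

Request:
{"name": "arm_command", "arguments": {"squeeze": 25, "targets": [{"x": 0,"y": 0,"z": -0.06,"rx": 0,"ry": 0,"rz": 0,"claw": 60},{"x": 0,"y": 0,"z": -0.108,"rx": 0,"ry": 0,"rz": 0,"claw": 90},{"x": 0,"y": 0,"z": -0.108,"rx": 0,"ry": 0,"rz": 0,"claw": 120},{"x": 0,"y": 0,"z": -0.108,"rx": 0,"ry": 0,"rz": 0,"claw": 130},{"x": 0,"y": 0,"z": -0.108,"rx": 0,"ry": 0,"rz": 0,"claw": 130},{"x": 0,"y": 0,"z": -0.108,"rx": 0,"ry": 0,"rz": 0,"claw": 130},{"x": 0,"y": 0,"z": -0.108,"rx": 0,"ry": 0,"rz": 0,"claw": 130}]}}

```text
t: 3.23
tool_pos: [0.6046, 0.1656, 0.1709]
orientation: [-2.942, 1.097, -0.005]
force: [0.3, 0.0, 0.6]
opening: 0.0459
gripper_force: 0.0
```

```bash
python3 s.py
```

```text
t 3.2333 q [ 0.186  0.233  1.486 -0.     1.419  2.47 ] p [0.6046 0.1656 0.1709] F [0.33 0.03 0.64] M [ 0.026  0.148 -0.014] open 0.0459 gf 0.0 yawY -2.285 z [ 0.003  0.001 -1.   ]
```

Request:
{"name": "arm_command", "arguments": {"squeeze": 25, "targets": [{"x": 0,"y": 0,"z": -0.004,"rx": 0,"ry": 0,"rz": 0,"claw": 130},{"x": 0,"y": 0,"z": -0.004,"rx": 0,"ry": 0,"rz": 0,"claw": 160},{"x": 0,"y": 0,"z": -0.004,"rx": 0,"ry": 0,"rz": 0,"claw": 190},{"x": 0,"y": 0,"z": -0.004,"rx": 0,"ry": 0,"rz": 0,"claw": 255},{"x": 0,"y": 0,"z": -0.004,"rx": 0,"ry": 0,"rz": 0,"claw": 255},{"x": 0,"y": 0,"z": -0.004,"rx": 0,"ry": 0,"rz": 0,"claw": 255}]}}

```text
t: 3.73
tool_pos: [0.6046, 0.1667, 0.1672]
orientation: [-2.941, 1.096, -0.003]
force: [6.7, 5.8, -2.0]
opening: 0.0315
gripper_force: 24.9
```

```bash
python3 s.py
```

```text
t 3.7333 q [1.860e-01 2.370e-01 1.489e+00 2.000e-03 1.412e+00 2.470e+00] p [0.6046 0.1667 0.1672] F [ 6.72  5.79 -2.02] M [ 0.942 -0.797  0.044] open 0.0315 gf 24.9 yawY -2.284 z [ 0.003  0.002 -1.   ]
```

Request:
{"name": "arm_command", "arguments": {"targets": [{"x": 0.002,"y": 0.002,"z": 0,"rx": 0,"ry": 0,"rz": 0,"claw": 255},{"x": 0.002,"y": 0.002,"z": 0.004,"rx": 0,"ry": 0,"rz": 0,"claw": 255},{"x": 0.002,"y": 0.002,"z": 0.008,"rx": 0,"ry": 0,"rz": 0,"claw": 255},{"x": 0.002,"y": 0.002,"z": 0.008,"rx": 0,"ry": 0,"rz": 0,"claw": 255},{"x": 0.002,"y": 0.002,"z": 0.008,"rx": 0,"ry": 0,"rz": 0,"claw": 255}]}}

```text
t: 4.15
tool_pos: [0.6047, 0.1668, 0.1704]
orientation: [-2.943, 1.097, -0.001]
force: [4.2, 3.8, -3.7]
opening: 0.0314
gripper_force: 24.9
```

```bash
python3 s.py
```

```text
t 4.15 q [1.870e-01 2.370e-01 1.482e+00 1.000e-03 1.421e+00 2.472e+00] p [0.6047 0.1668 0.1704] F [ 4.19  3.77 -3.74] M [ 0.596 -0.633 -0.001] open 0.0314 gf 24.9 yawY -2.285 z [ 0.001  0.001 -1.   ]
```

Request:
{"name": "arm_command", "arguments": {"targets": [{"x": 0.0036,"y": 0.0032,"z": 0.002,"rx": 0,"ry": 0,"rz": 0,"claw": 255},{"x": 0.0036,"y": 0.0032,"z": 0.004,"rx": 0,"ry": 0,"rz": 0,"claw": 255},{"x": 0.0036,"y": 0.0032,"z": 0.006,"rx": 0,"ry": 0,"rz": 0,"claw": 255},{"x": 0.0036,"y": 0.0032,"z": 0.007,"rx": 0,"ry": 0,"rz": 0,"claw": 255},{"x": 0.0036,"y": 0.0032,"z": 0.007,"rx": 0,"ry": 0,"rz": 0,"claw": 255},{"x": 0.0036,"y": 0.0032,"z": 0.007,"rx": 0,"ry": 0,"rz": 0,"claw": 255}]}}

```text
t: 4.65
tool_pos: [0.6053, 0.1673, 0.1731]
orientation: [2.941, -1.098, -0.003]
force: [-4.1, -3.9, -7.7]
opening: 0.0314
gripper_force: 25.0
```

```bash
python3 s.py
```

```text
t 4.65 q [ 1.880e-01  2.410e-01  1.473e+00 -1.000e-03  1.430e+00  2.474e+00] p [0.6053 0.1673 0.1731] F [-4.1  -3.88 -7.66] M [-0.804  0.915  0.001] open 0.0314 gf 25.0 yawY -2.285 z [-0.003 -0.001 -1.   ]
```

Request:
{"name": "arm_command", "arguments": {"targets": [{"x": -0.0016,"y": -0.0016,"z": 0.002,"rx": 0,"ry": 0,"rz": 0,"claw": 255},{"x": -0.0016,"y": -0.0016,"z": 0.002,"rx": 0,"ry": 0,"rz": 0,"claw": 255},{"x": -0.0016,"y": -0.0016,"z": 0.002,"rx": 0,"ry": 0,"rz": 0.04,"claw": 255},{"x": -0.0016,"y": -0.0016,"z": 0.002,"rx": 0,"ry": 0,"rz": 0.08,"claw": 255},{"x": -0.0016,"y": -0.0016,"z": 0.002,"rx": 0,"ry": 0,"rz": 0.12,"claw": 255},{"x": -0.0016,"y": -0.0016,"z": 0.002,"rx": 0,"ry": 0,"rz": 0.15,"claw": 255},{"x": -0.0016,"y": -0.0016,"z": 0.002,"rx": 0,"ry": 0,"rz": 0.15,"claw": 255}]}}

```text
t: 5.23
tool_pos: [0.6049, 0.1668, 0.1742]
orientation: [3.075, -0.642, -0.002]
force: [-0.6, -1.8, -11.5]
opening: 0.0313
gripper_force: 25.0
```

```bash
python3 s.py
```

```text
t 5.2333 q [ 0.188  0.237  1.475 -0.     1.431  2.17 ] p [0.6049 0.1668 0.1742] F [ -0.57  -1.77 -11.54] M [-0.602  0.429  0.061] open 0.0313 gf 25.0 yawY -1.982 z [-0.001 -0.001 -1.   ]
```

Request:
{"name": "arm_command", "arguments": {"targets": [{"x": 0,"y": 0,"z": 0,"rx": 0,"ry": 0,"rz": 0.04,"claw": 255},{"x": 0,"y": 0,"z": 0,"rx": 0,"ry": 0,"rz": 0.08,"claw": 255},{"x": 0,"y": 0,"z": 0,"rx": 0,"ry": 0,"rz": 0.12,"claw": 255},{"x": 0,"y": 0,"z": 0,"rx": 0,"ry": 0,"rz": 0.16,"claw": 255},{"x": 0,"y": 0,"z": 0,"rx": 0,"ry": 0,"rz": 0.2,"claw": 255},{"x": 0,"y": 0,"z": 0,"rx": 0,"ry": 0,"rz": 0.2,"claw": 255}]}}

```text
t: 5.73
tool_pos: [0.6049, 0.1664, 0.1743]
orientation: [3.14, -0.02, -0.002]
force: [-1.0, -5.1, -12.8]
opening: 0.0315
gripper_force: 25.0
```

```bash
python3 s.py
```

```text
t 5.7333 q [ 1.870e-01  2.370e-01  1.475e+00 -1.000e-03  1.431e+00  1.771e+00] p [0.6049 0.1664 0.1743] F [ -1.    -5.12 -12.8 ] M [-1.092  0.481  0.064] open 0.0315 gf 25.0 yawY -1.584 z [-0.002 -0.001 -1.   ]
```

Request:
{"name": "arm_command", "arguments": {"targets": [{"x": 0,"y": -0.002,"z": -0.0008,"rx": 0,"ry": 0,"rz": 0.04,"claw": 255},{"x": 0,"y": -0.002,"z": -0.0008,"rx": 0,"ry": 0,"rz": 0.08,"claw": 255},{"x": 0,"y": -0.002,"z": -0.0008,"rx": 0,"ry": 0,"rz": 0.12,"claw": 255},{"x": 0,"y": -0.002,"z": -0.0008,"rx": 0,"ry": 0,"rz": 0.16,"claw": 255},{"x": 0,"y": -0.002,"z": -0.0008,"rx": 0,"ry": 0,"rz": 0.2,"claw": 255},{"x": 0,"y": -0.002,"z": -0.0008,"rx": 0,"ry": 0,"rz": 0.2,"claw": 255}]}}

```text
t: 6.23
tool_pos: [0.6051, 0.1658, 0.1742]
orientation: [3.083, 0.602, -0.002]
force: [-2.3, -4.3, -12.4]
opening: 0.0315
gripper_force: 25.0
```

```bash
python3 s.py
```

```text
t 6.2333 q [ 0.186  0.237  1.476 -0.     1.43   1.371] p [0.6051 0.1658 0.1742] F [ -2.28  -4.33 -12.44] M [-0.926  0.341  0.091] open 0.0315 gf 25.0 yawY -1.185 z [-0.001 -0.001 -1.   ]
```

Request:
{"name": "arm_command", "arguments": {"targets": [{"x": -0.001,"y": -0.002,"z": -0.001,"rx": 0,"ry": 0,"rz": 0.04,"claw": 255},{"x": -0.001,"y": -0.002,"z": -0.001,"rx": 0,"ry": 0,"rz": 0.08,"claw": 255},{"x": -0.001,"y": -0.002,"z": -0.001,"rx": 0,"ry": 0,"rz": 0.12,"claw": 255},{"x": -0.001,"y": -0.002,"z": -0.001,"rx": 0,"ry": 0,"rz": 0.16,"claw": 255},{"x": -0.001,"y": -0.002,"z": -0.001,"rx": 0,"ry": 0,"rz": 0.2,"claw": 255},{"x": -0.001,"y": -0.002,"z": -0.001,"rx": 0,"ry": 0,"rz": 0.2,"claw": 255}]}}

```text
t: 6.73
tool_pos: [0.6054, 0.1654, 0.175]
orientation: [2.903, 1.201, 0.002]
force: [-1.2, -2.6, -6.6]
opening: 0.0314
gripper_force: 25.0
```

```bash
python3 s.py
```

```text
t 6.7333 q [0.185 0.234 1.477 0.    1.429 0.971] p [0.6054 0.1654 0.175 ] F [-1.25 -2.61 -6.6 ] M [-0.546  0.418  0.15 ] open 0.0314 gf 25.0 yawY -0.786 z [ 0.001  0.    -1.   ]
```

The force dropped to the spring's own level, so the screw has given way. I raise it now.

Request:
{"name": "arm_command", "arguments": {"targets": [{"x": 0,"y": 0,"z": 0.004,"rx": 0,"ry": 0,"rz": 0,"claw": 255},{"x": 0,"y": 0,"z": 0.006,"rx": 0,"ry": 0,"rz": 0,"claw": 255},{"x": 0,"y": 0,"z": 0.006,"rx": 0,"ry": 0,"rz": 0,"claw": 255}]}}

```text
t: 6.98
tool_pos: [0.6053, 0.1653, 0.1776]
orientation: [2.904, 1.198, 0.001]
force: [-0.1, -1.3, -8.6]
opening: 0.0318
gripper_force: 25.0
```

```bash
python3 s.py
```

```text
t 6.9833 q [0.185 0.233 1.474 0.    1.434 0.973] p [0.6053 0.1653 0.1776] F [-0.08 -1.26 -8.57] M [-0.475 -0.088  0.118] open 0.0318 gf 25.0 yawY -0.788 z [ 0.001  0.    -1.   ]
```

Request:
{"name": "arm_command", "arguments": {"targets": [{"x": 0,"y": 0,"z": 0.003,"rx": 0,"ry": 0,"rz": 0,"claw": 255},{"x": 0,"y": 0,"z": 0.006,"rx": 0,"ry": 0,"rz": 0,"claw": 255},{"x": 0,"y": 0,"z": 0.007,"rx": 0,"ry": 0,"rz": 0,"claw": 255},{"x": 0,"y": 0,"z": 0.007,"rx": 0,"ry": 0,"rz": 0,"claw": 255}]}}

```text
t: 7.32
tool_pos: [0.6052, 0.1652, 0.181]
orientation: [-2.903, -1.202, -0.001]
force: [3.7, 0.3, -11.3]
opening: 0.0312
gripper_force: 25.0
```

```bash
python3 s.py
```

```text
t 7.3167 q [0.185 0.23  1.471 0.    1.44  0.97 ] p [0.6052 0.1652 0.181 ] F [  3.71   0.29 -11.32] M [-0.353 -0.433  0.01 ] open 0.0312 gf 25.0 yawY -0.786 z [ 0.001  0.    -1.   ]
```

Request:
{"name": "arm_command", "arguments": {"targets": [{"x": 0,"y": 0,"z": 0.002,"rx": 0,"ry": 0,"rz": 0,"claw": 255},{"x": 0,"y": 0,"z": 0.003,"rx": 0,"ry": 0,"rz": 0,"claw": 255},{"x": 0,"y": 0,"z": 0.003,"rx": 0,"ry": 0,"rz": 0,"claw": 255}]}}

```text
t: 7.57
tool_pos: [0.6052, 0.1652, 0.1825]
orientation: [2.902, 1.203, 0.001]
force: [3.8, -0.1, -10.4]
opening: 0.0317
gripper_force: 25.0
```

```bash
python3 s.py
```

```text
t 7.5667 q [0.185 0.229 1.469 0.    1.442 0.97 ] p [0.6052 0.1652 0.1825] F [  3.82  -0.08 -10.38] M [-0.252 -0.698 -0.016] open 0.0317 gf 25.0 yawY -0.785 z [ 0.001  0.    -1.   ]
```

Still free; a little further.

Request:
{"name": "arm_command", "arguments": {"targets": [{"x": 0,"y": 0,"z": 0.002,"rx": 0,"ry": 0,"rz": 0,"claw": 255},{"x": 0,"y": 0,"z": 0.003,"rx": 0,"ry": 0,"rz": 0,"claw": 255},{"x": 0,"y": 0,"z": 0.003,"rx": 0,"ry": 0,"rz": 0,"claw": 255}]}}

```text
t: 7.82
tool_pos: [0.6051, 0.1652, 0.1839]
orientation: [2.902, 1.203, 0.001]
force: [5.4, -0.5, -11.8]
opening: 0.0315
gripper_force: 25.0
```

```bash
python3 s.py
```

```text
t 7.8167 q [0.185 0.229 1.467 0.    1.445 0.97 ] p [0.6051 0.1652 0.1839] F [  5.43  -0.53 -11.83] M [-0.251 -0.819  0.079] open 0.0315 gf 25.0 yawY -0.785 z [ 0.001  0.    -1.   ]
```

Request:
{"name": "arm_command", "arguments": {"targets": [{"x": 0.002,"y": 0,"z": 0,"rx": 0,"ry": 0,"rz": 0.04,"claw": 255},{"x": 0.002,"y": 0,"z": 0.0005,"rx": 0,"ry": 0,"rz": 0.08,"claw": 255},{"x": 0.002,"y": 0,"z": 0.001,"rx": 0,"ry": 0,"rz": 0.12,"claw": 255},{"x": 0.002,"y": 0,"z": 0.0015,"rx": 0,"ry": 0,"rz": 0.16,"claw": 255},{"x": 0.002,"y": 0,"z": 0.0015,"rx": 0,"ry": 0,"rz": 0.16,"claw": 255}]}}

```text
t: 8.23
tool_pos: [0.6056, 0.165, 0.1843]
orientation: [-2.67, -1.655, 0.001]
force: [3.3, -1.1, -12.3]
opening: 0.0315
gripper_force: 25.0
```

```bash
python3 s.py
```

```text
t 8.2333 q [ 0.184  0.231  1.464 -0.     1.447  0.646] p [0.6056 0.165  0.1843] F [  3.34  -1.15 -12.29] M [-0.396 -0.511  0.135] open 0.0315 gf 25.0 yawY -0.461 z [-0.001 -0.    -1.   ]
```

Request:
{"name": "arm_command", "arguments": {"targets": [{"x": 0.001,"y": 0,"z": 0.0005,"rx": 0,"ry": 0,"rz": 0.04,"claw": 255},{"x": 0.001,"y": 0,"z": 0.001,"rx": 0,"ry": 0,"rz": 0.08,"claw": 255},{"x": 0.001,"y": 0,"z": 0.0015,"rx": 0,"ry": 0,"rz": 0.12,"claw": 255},{"x": 0.001,"y": 0,"z": 0.002,"rx": 0,"ry": 0,"rz": 0.16,"claw": 255},{"x": 0.001,"y": 0,"z": 0.0024,"rx": 0,"ry": 0,"rz": 0.2,"claw": 255},{"x": 0.001,"y": 0,"z": 0.0024,"rx": 0,"ry": 0,"rz": 0.2,"claw": 255}]}}

```text
t: 8.73
tool_pos: [0.6062, 0.165, 0.1852]
orientation: [-2.291, -2.149, 0.001]
force: [2.8, -1.4, -14.0]
opening: 0.0314
gripper_force: 25.0
```

```bash
python3 s.py
```

```text
t 8.7333 q [ 0.184  0.231  1.462 -0.     1.449  0.248] p [0.6062 0.165  0.1852] F [  2.79  -1.4  -13.97] M [-0.368 -0.736  0.157] open 0.0314 gf 25.0 yawY -0.064 z [-0.001 -0.    -1.   ]
```

Request:
{"name": "arm_command", "arguments": {"targets": [{"x": 0,"y": 0,"z": 0,"rx": 0,"ry": 0,"rz": 0.04,"claw": 255},{"x": 0,"y": 0,"z": 0.0005,"rx": 0,"ry": 0,"rz": 0.08,"claw": 255},{"x": 0,"y": 0,"z": 0.001,"rx": 0,"ry": 0,"rz": 0.12,"claw": 255},{"x": 0,"y": 0,"z": 0.0015,"rx": 0,"ry": 0,"rz": 0.16,"claw": 255},{"x": 0,"y": 0,"z": 0.002,"rx": 0,"ry": 0,"rz": 0.2,"claw": 255},{"x": 0,"y": 0,"z": 0.002,"rx": 0,"ry": 0,"rz": 0.2,"claw": 255}]}}

```text
t: 9.23
tool_pos: [0.6066, 0.1651, 0.1868]
orientation: [1.821, 2.56, 0.0]
force: [4.4, -0.6, -12.9]
opening: 0.0314
gripper_force: 25.0
```

```bash
python3 s.py
```

```text
t 9.2333 q [ 0.184  0.231  1.46  -0.     1.451 -0.15 ] p [0.6066 0.1651 0.1868] F [  4.39  -0.56 -12.89] M [-0.19  -1.002  0.118] open 0.0314 gf 25.0 yawY 0.334 z [ 0.  0. -1.]
```

Request:
{"name": "arm_command", "arguments": {"targets": [{"x": 0.002,"y": 0,"z": 0.0005,"rx": 0,"ry": 0,"rz": 0.04,"claw": 255},{"x": 0.002,"y": 0,"z": 0.001,"rx": 0,"ry": 0,"rz": 0.08,"claw": 255},{"x": 0.002,"y": 0,"z": 0.0015,"rx": 0,"ry": 0,"rz": 0.12,"claw": 255},{"x": 0.002,"y": 0,"z": 0.002,"rx": 0,"ry": 0,"rz": 0.16,"claw": 255},{"x": 0.002,"y": 0,"z": 0.0025,"rx": 0,"ry": 0,"rz": 0.2,"claw": 255},{"x": 0.002,"y": 0,"z": 0.0025,"rx": 0,"ry": 0,"rz": 0.2,"claw": 255}]}}

```text
t: 9.73
tool_pos: [0.6072, 0.1654, 0.188]
orientation: [-1.277, -2.87, -0.0]
force: [2.3, -0.7, -12.3]
opening: 0.0315
gripper_force: 25.0
```

```bash
python3 s.py
```

```text
t 9.7333 q [ 0.184  0.232  1.456  0.     1.454 -0.549] p [0.6072 0.1654 0.188 ] F [  2.29  -0.67 -12.31] M [ 0.005 -0.429  0.091] open 0.0315 gf 25.0 yawY 0.733 z [-0.  0. -1.]
```

Request:
{"name": "arm_command", "arguments": {"targets": [{"x": 0.001,"y": 0,"z": 0.0005,"rx": 0,"ry": 0,"rz": 0.04,"claw": 255},{"x": 0.001,"y": 0,"z": 0.001,"rx": 0,"ry": 0,"rz": 0.08,"claw": 255},{"x": 0.001,"y": 0,"z": 0.001,"rx": 0,"ry": 0,"rz": 0.12,"claw": 255},{"x": 0.001,"y": 0,"z": 0.001,"rx": 0,"ry": 0,"rz": 0.16,"claw": 255},{"x": 0.001,"y": 0,"z": 0.001,"rx": 0,"ry": 0,"rz": 0.2,"claw": 255},{"x": 0.001,"y": 0,"z": 0.001,"rx": 0,"ry": 0,"rz": 0.2,"claw": 255}]}}

```text
t: 10.23
tool_pos: [0.6075, 0.1658, 0.1886]
orientation: [-0.682, -3.066, -0.001]
force: [1.1, 2.4, -10.2]
opening: 0.0319
gripper_force: 25.0
```

```bash
python3 s.py
```

```text
t 10.2333 q [ 1.840e-01  2.330e-01  1.454e+00  1.000e-03  1.455e+00 -9.480e-01] p [0.6075 0.1658 0.1886] F [  1.09   2.43 -10.21] M [ 0.42  -0.143  0.122] open 0.0319 gf 25.0 yawY 1.133 z [-0.001  0.001 -1.   ]
```

Request:
{"name": "arm_command", "arguments": {"targets": [{"x": 0,"y": 0.001,"z": 0,"rx": 0,"ry": 0,"rz": 0.04,"claw": 255},{"x": 0,"y": 0.001,"z": 0,"rx": 0,"ry": 0,"rz": 0.08,"claw": 255},{"x": 0,"y": 0.001,"z": 0,"rx": 0,"ry": 0,"rz": 0.12,"claw": 255},{"x": 0,"y": 0.001,"z": 0,"rx": 0,"ry": 0,"rz": 0.15,"claw": 255},{"x": 0,"y": 0.001,"z": 0,"rx": 0,"ry": 0,"rz": 0.15,"claw": 255}]}}

```text
t: 10.65
tool_pos: [0.6076, 0.1661, 0.1885]
orientation: [-0.219, -3.133, -0.001]
force: [-0.5, 1.7, -10.0]
opening: 0.0317
gripper_force: 25.0
```

```bash
python3 s.py
```

```text
t 10.65 q [ 1.850e-01  2.340e-01  1.453e+00  1.000e-03  1.455e+00 -1.246e+00] p [0.6076 0.1661 0.1885] F [-0.5   1.69 -9.98] M [ 0.529 -0.114  0.02 ] open 0.0317 gf 25.0 yawY 1.431 z [-0.001  0.001 -1.   ]
```

Request:
{"name": "arm_command", "arguments": {"targets": [{"x": 0,"y": 0,"z": 0,"rx": 0,"ry": 0,"rz": 0.04,"claw": 255},{"x": 0,"y": 0,"z": 0,"rx": 0,"ry": 0,"rz": 0.08,"claw": 255},{"x": 0,"y": 0,"z": 0,"rx": 0,"ry": 0,"rz": 0.12,"claw": 255},{"x": 0,"y": 0,"z": 0,"rx": 0,"ry": 0,"rz": 0.16,"claw": 255}]}}

```text
t: 10.98
tool_pos: [0.608, 0.1664, 0.189]
orientation: [-0.282, 3.128, 0.002]
force: [0.4, 4.0, -8.7]
opening: 0.0313
gripper_force: 25.0
```

```bash
python3 s.py
```

```text
t 10.9833 q [ 1.850e-01  2.330e-01  1.453e+00  1.000e-03  1.455e+00 -1.566e+00] p [0.608  0.1664 0.189 ] F [ 0.41  3.99 -8.68] M [ 0.757 -0.149 -0.449] open 0.0313 gf 25.0 yawY 1.751 z [ 0.001  0.001 -1.   ]
```

The moment of -0.45 N m means the end stop has been reached. I ease down and let go.

Request:
{"name": "arm_command", "arguments": {"targets": [{"x": 0,"y": 0,"z": -0.002,"rx": 0,"ry": 0,"rz": 0,"claw": 255},{"x": 0,"y": 0,"z": -0.003,"rx": 0,"ry": 0,"rz": -0.01,"claw": 255},{"x": 0,"y": 0,"z": -0.003,"rx": 0,"ry": 0,"rz": -0.01,"claw": 255}]}}

```text
t: 11.23
tool_pos: [0.6081, 0.1664, 0.1879]
orientation: [-0.247, 3.131, 0.002]
force: [-1.8, 4.9, -1.8]
opening: 0.0311
gripper_force: 25.0
```

```bash
python3 s.py
```

```text
t 11.2333 q [ 1.850e-01  2.340e-01  1.454e+00  1.000e-03  1.453e+00 -1.543e+00] p [0.6081 0.1664 0.1879] F [-1.77  4.87 -1.79] M [ 0.936  0.287 -0.147] open 0.0311 gf 25.0 yawY 1.728 z [ 0.001  0.001 -1.   ]
```

Request:
{"name": "arm_command", "arguments": {"targets": [{"x": 0,"y": 0.002,"z": 0,"rx": 0,"ry": 0,"rz": 0,"claw": 100},{"x": 0,"y": 0.002,"z": 0,"rx": 0,"ry": 0,"rz": 0,"claw": 100},{"x": 0,"y": 0.002,"z": 0,"rx": 0,"ry": 0,"rz": 0,"claw": 100},{"x": 0,"y": 0.002,"z": 0.02,"rx": 0,"ry": 0,"rz": 0,"claw": 100},{"x": 0,"y": 0.002,"z": 0.06,"rx": 0,"ry": 0,"rz": 0,"claw": 100},{"x": 0,"y": 0.002,"z": 0.1,"rx": 0,"ry": 0,"rz": 0,"claw": 100},{"x": 0,"y": 0.002,"z": 0.12,"rx": 0,"ry": 0,"rz": 0,"claw": 100},{"x": 0,"y": 0.002,"z": 0.12,"rx": 0,"ry": 0,"rz": 0,"claw": 100}]}}

```text
t: 11.9
tool_pos: [0.6098, 0.1667, 0.2514]
orientation: [-0.256, 3.125, 0.001]
force: [0.1, 0.6, 0.5]
opening: 0.0565
gripper_force: 0.0
```

```bash
python3 s.py
python3 - <<'E'
from h import *
p,d,c=cam("side"); cv2.imwrite("pics/s2.png",cv2.resize(p[80:230,260:420,::-1],None,fx=4,fy=4))
W=xyz(d,c)[130:185,305:345]; q=p.astype(int)[130:185,305:345]
m=(q.max(2)<75)&(np.hypot(W[...,0]-.605,W[...,1]-.166)<.02)&(W[...,2]>.14); print(np.sort(W[m][:,2])[[0,3,-4,-1]])
E
```

```text
t 11.9 q [ 0.186  0.204  1.373 -0.     1.559 -1.548] p [0.6098 0.1667 0.2514] F [0.12 0.57 0.46] M [ 0.016 -0.032 -0.052] open 0.0565 gf 0.0 yawY 1.734 z [ 0.006  0.001 -1.   ]
[0.17078498 0.17399881 0.19995542 0.20032117]
```

View pics/s2.png

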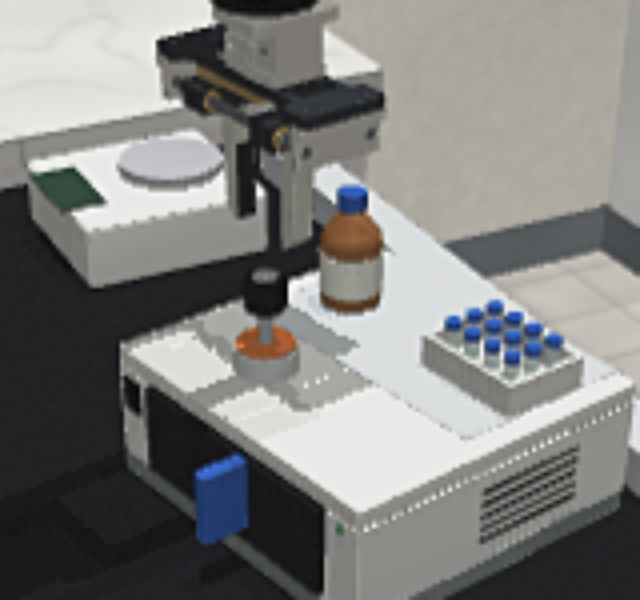

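The picture shows the knob standing up (about 265,290) on its bare shank with the ring seated and the fingers clear. The tab is next.

Request:
{"name": "arm_command", "arguments": {"targets": [{"x": -0.176,"y": -0.168,"z": 0,"rx": 0,"ry": 0,"rz": 0.023,"claw": 100},{"x": -0.176,"y": -0.168,"z": 0,"rx": 0,"ry": 0,"rz": 0.023,"claw": 100},{"x": -0.176,"y": -0.168,"z": 0,"rx": 0,"ry": 0,"rz": 0.023,"claw": 100},{"x": -0.176,"y": -0.168,"z": -0.08,"rx": 0,"ry": 0,"rz": 0.023,"claw": 100},{"x": -0.176,"y": -0.168,"z": -0.16,"rx": 0,"ry": 0,"rz": 0.023,"claw": 100},{"x": -0.176,"y": -0.168,"z": -0.22,"rx": 0,"ry": 0,"rz": 0.023,"claw": 100},{"x": -0.176,"y": -0.168,"z": -0.22,"rx": 0,"ry": 0,"rz": 0.023,"claw": 100},{"x": -0.176,"y": -0.168,"z": -0.22,"rx": 0,"ry": 0,"rz": 0.023,"claw": 100}]}}

```text
t: 12.62
tool_pos: [0.5176, 0.0824, 0.1345]
orientation: [0.329, -3.118, -0.0]
force: [1.3, -0.5, 1.1]
opening: 0.0564
gripper_force: 0.0
```

```bash
python3 s.py
python3 - <<'E'
from h import *
p,d,c=cam("side"); cv2.imwrite("pics/s3.png",cv2.resize(p[100:250,260:420,::-1],None,fx=4,fy=4))
E
```

```text
t 12.6167 q [ 0.06   0.     1.806 -0.     1.341 -1.721] p [0.5176 0.0824 0.1345] F [ 1.26 -0.49  1.09] M [-0.033 -0.004  0.02 ] open 0.0564 gf 0.0 yawY 1.781 z [-0.006 -0.    -1.   ]
```

View pics/s3.png

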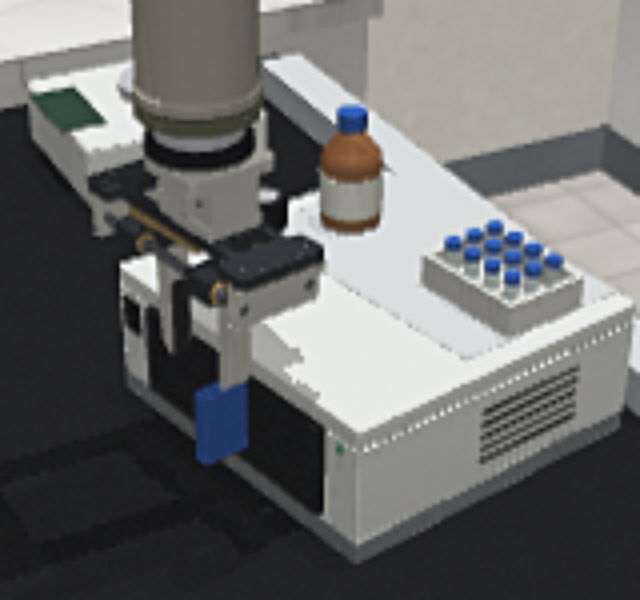

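The picture shows the fingers straddling the blue tab (about 222,425), so I descend and close.

Request:
{"name": "arm_command", "arguments": {"squeeze": 20, "targets": [{"x": 0.004,"y": 0,"z": -0.06,"rx": 0,"ry": 0,"rz": 0,"claw": 100},{"x": 0.004,"y": 0,"z": -0.095,"rx": 0,"ry": 0,"rz": 0,"claw": 100},{"x": 0.004,"y": 0,"z": -0.095,"rx": 0,"ry": 0,"rz": 0,"claw": 100},{"x": 0.004,"y": 0,"z": -0.095,"rx": 0,"ry": 0,"rz": 0,"claw": 150},{"x": 0.004,"y": 0,"z": -0.095,"rx": 0,"ry": 0,"rz": 0,"claw": 200},{"x": 0.004,"y": 0,"z": -0.095,"rx": 0,"ry": 0,"rz": 0,"claw": 255},{"x": 0.004,"y": 0,"z": -0.095,"rx": 0,"ry": 0,"rz": 0,"claw": 255},{"x": 0.004,"y": 0,"z": -0.095,"rx": 0,"ry": 0,"rz": 0,"claw": 255},{"x": 0.004,"y": 0,"z": -0.095,"rx": 0,"ry": 0,"rz": 0,"claw": 255}]}}

```text
t: 13.42
tool_pos: [0.5224, 0.0826, 0.0902]
orientation: [-0.329, 3.123, -0.0]
force: [-0.3, -0.5, 1.0]
opening: 0.0212
gripper_force: 0.0
```

```bash
python3 s.py
```

```text
t 13.4167 q [ 0.06   0.055  1.837 -0.     1.249 -1.721] p [0.5224 0.0826 0.0902] F [-0.27 -0.49  1.01] M [0.019 0.016 0.02 ] open 0.0212 gf 0.0 yawY 1.781 z [ 0.001  0.    -1.   ]
```

Request:
{"name": "arm_command", "arguments": {"targets": [{"x": 0,"y": 0,"z": 0,"rx": 0,"ry": 0,"rz": 0,"claw": 255},{"x": 0,"y": 0,"z": 0,"rx": 0,"ry": 0,"rz": 0,"claw": 255},{"x": 0,"y": 0,"z": 0,"rx": 0,"ry": 0,"rz": 0,"claw": 255},{"x": -0.01,"y": -0.002,"z": 0,"rx": 0,"ry": 0,"rz": 0,"claw": 255},{"x": -0.02,"y": -0.004,"z": 0,"rx": 0,"ry": 0,"rz": 0,"claw": 255},{"x": -0.032,"y": -0.007,"z": 0,"rx": 0,"ry": 0,"rz": 0,"claw": 255},{"x": -0.044,"y": -0.009,"z": 0,"rx": 0,"ry": 0,"rz": 0,"claw": 255},{"x": -0.056,"y": -0.012,"z": 0,"rx": 0,"ry": 0,"rz": 0,"claw": 255},{"x": -0.056,"y": -0.012,"z": 0,"rx": 0,"ry": 0,"rz": 0,"claw": 255}]}}

```text
t: 14.17
tool_pos: [0.4939, 0.0754, 0.0899]
orientation: [-0.329, 3.123, -0.003]
force: [-1.1, -6.9, 2.6]
opening: 0.0136
gripper_force: 20.0
```

```bash
python3 s.py
```

```text
t 14.1667 q [ 0.05  -0.023  1.917 -0.002  1.247 -1.73 ] p [0.4939 0.0754 0.0899] F [-1.12 -6.88  2.64] M [-0.974  0.16   0.138] open 0.0136 gf 20.0 yawY 1.781 z [ 0.001 -0.002 -1.   ]
```

Request:
{"name": "arm_command", "arguments": {"targets": [{"x": -0.014,"y": -0.005,"z": 0,"rx": 0,"ry": 0,"rz": 0,"claw": 255},{"x": -0.028,"y": -0.009,"z": 0,"rx": 0,"ry": 0,"rz": 0,"claw": 255},{"x": -0.042,"y": -0.012,"z": 0,"rx": 0,"ry": 0,"rz": 0,"claw": 255},{"x": -0.056,"y": -0.015,"z": 0,"rx": 0,"ry": 0,"rz": 0,"claw": 255},{"x": -0.07,"y": -0.018,"z": 0,"rx": 0,"ry": 0,"rz": 0,"claw": 255},{"x": -0.084,"y": -0.021,"z": 0,"rx": 0,"ry": 0,"rz": 0,"claw": 255},{"x": -0.098,"y": -0.024,"z": 0,"rx": 0,"ry": 0,"rz": 0,"claw": 255},{"x": -0.106,"y": -0.026,"z": 0,"rx": 0,"ry": 0,"rz": 0,"claw": 255},{"x": -0.112,"y": -0.027,"z": 0,"rx": 0,"ry": 0,"rz": 0,"claw": 255},{"x": -0.112,"y": -0.027,"z": 0,"rx": 0,"ry": 0,"rz": 0,"claw": 255}]}}

```text
t: 15.0
tool_pos: [0.439, 0.0633, 0.0899]
orientation: [-0.329, 3.12, 0.0]
force: [10.5, 3.2, -2.4]
opening: 0.014
gripper_force: 20.0
```

```bash
python3 s.py
```

```text
t 15.0 q [ 2.700e-02 -1.890e-01  2.069e+00  1.000e-03  1.257e+00 -1.754e+00] p [0.439  0.0633 0.0899] F [10.47  3.24 -2.43] M [ 0.527 -1.559  0.063] open 0.014 gf 20.0 yawY 1.781 z [ 0.004  0.001 -1.   ]
```

The travel is 85 mm with the force rising, so the tray is at its stop. I release and retreat.

Request:
{"name": "arm_command", "arguments": {"targets": [{"x": 0.002,"y": 0,"z": 0,"rx": 0,"ry": 0,"rz": 0,"claw": 150},{"x": 0.002,"y": 0,"z": 0,"rx": 0,"ry": 0,"rz": 0,"claw": 110},{"x": 0.002,"y": 0,"z": 0,"rx": 0,"ry": 0,"rz": 0,"claw": 110},{"x": 0.002,"y": 0,"z": 0,"rx": 0,"ry": 0,"rz": 0,"claw": 110},{"x": 0.002,"y": 0,"z": 0.04,"rx": 0,"ry": 0,"rz": 0,"claw": 110},{"x": 0.002,"y": 0,"z": 0.1,"rx": 0,"ry": 0,"rz": 0,"claw": 110},{"x": 0.002,"y": 0,"z": 0.18,"rx": 0,"ry": 0,"rz": 0,"claw": 110},{"x": 0.002,"y": 0,"z": 0.24,"rx": 0,"ry": 0,"rz": 0,"claw": 110},{"x": 0.002,"y": 0,"z": 0.24,"rx": 0,"ry": 0,"rz": 0,"claw": 110},{"x": 0.002,"y": 0,"z": 0.24,"rx": 0,"ry": 0,"rz": 0,"claw": 110}]}}

```text
t: 15.83
tool_pos: [0.4401, 0.0631, 0.2113]
orientation: [-0.329, 3.121, -0.001]
force: [0.5, -0.4, -0.6]
opening: 0.0525
gripper_force: 0.0
```

```bash
python3 s.py
python3 - <<'E'
from h import *
p,d,c=cam("side"); cv2.imwrite("pics/s4.png",cv2.resize(p[100:250,240:400,::-1],None,fx=4,fy=4))
W=xyz(d,c); q=p.astype(int); b=(q[...,2]>90)&(q[...,2]-q[...,0]>50)&(W[...,2]<.11)&(W[...,2]>.02)&(W[...,0]<.56)&(W[...,0]>.38)&(abs(W[...,1])<.15)
print(b.sum(),np.median(W[b],0),W[b].min(0),W[b].max(0))
E
```

```text
t 15.8333 q [ 0.027 -0.297  1.931 -0.     1.504 -1.754] p [0.4401 0.0631 0.2113] F [ 0.5  -0.38 -0.61] M [ 0.041  0.078 -0.034] open 0.0525 gf 0.0 yawY 1.781 z [ 0.004 -0.    -1.   ]
362 [0.45134502 0.05897754 0.07651567] [0.42271587 0.00091441 0.02792965] [0.55649691 0.14952055 0.10120151]
```

View pics/s4.png

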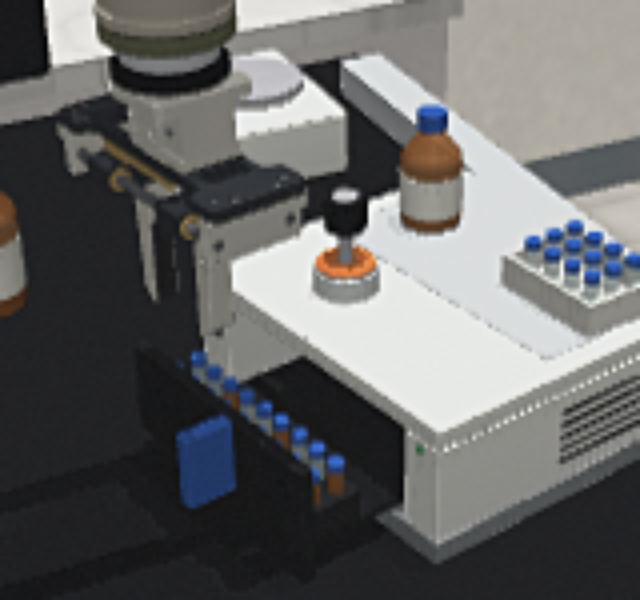

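The picture shows the tray fully out with its tab at (207,460), the knob still up at (346,212), the ring seated and the gripper clear.

```bash
python3 -c "
from plant import robot
print(robot.close_job())"
```

```text
the job is handed in; nothing more can be done
None
```

I unscrewed the thumbscrew to its end stop, where it stays up by itself, drew the tray out about 85 mm to its stop, let go, and handed the job in at about 16 s; no verdict came back.

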